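# Clear the paired handsets on a slot-car power base

## Task

The power base of the slot-car test track must forget the last two drivers' handsets: press its two large round lane keys fully down together, never one alone, hold both down for about three seconds, and let both up. Then press the long power key fully down by itself and let it up, so that the track is live again. Press no other key, and leave the car, the chassis, the handset and the screwdriver where they are; nothing is to be picked up.

Things in the scene. Friction and masses are not known exactly. Their poses are not given: they have to be found in the camera images.
- unit: Test track and power base, fixed to the bench. Power base: grey console 84 x 300 mm, level top 34 mm up, five black keys in a row. Origin: on the bench, midway between the lane keys; x points away from the robot (yaw within 0.35 rad), y along the row. Key centres, y: lane keys +30, -30 mm, power key +105, programming keys -95, -130. Track beyond: x 42 to 198 mm, 620 long, 10 high, end stops 40 high.
- lane_key_l_top (a point): Centre of the top of the left (y = +30 mm) lane key: flat, round, 24 mm in diameter, top 42 mm above the bench when up, moves down 5 mm and then still stands 3 mm above the console. The lane keys are 60 mm apart, centre to centre. Each needs 0.75 N to start moving and 2.5 N to be fully down (5 N for both).
- lane_key_r_top (a point): Centre of the top face of the right (y = -30 mm) lane key, the same as the left one.
- power_key_top (a point): Centre of the top face of the power key: flat bar 46 mm long (along the row, y) by 18 mm wide (x), top 42 mm above the bench when up, moving down 5 mm when pressed; 0.9 N to start moving, 3 N fully down.
- lane_key_l (a joint): Joint: 0 = up, 0.005 m = fully down, springs back by itself. Left lane key.
- lane_key_r (a joint): Joint: 0 = up, 0.005 m = fully down, springs back by itself. Right lane key.
- power_key (a joint): Joint: 0 = up, 0.005 m = fully down, springs back by itself. Power key.
- prog_key_a (a joint): Joint: 0 = up, 0.005 m = fully down, springs back by itself. First programming key, 12 mm in diameter, 95 mm to the right (-y) of the middle of the lane keys, same height; not to be pressed.
- prog_key_b (a joint): Joint: 0 = up, 0.005 m = fully down, springs back by itself. Second programming key, the same, 130 mm to the right; not to be pressed.
- car: Slot car with white bodywork, 130 x 58 x 39 mm, loose, standing on one lane of the track beyond the console. Origin: centre of its underside, on the track surface; x axis to its nose.
- chassis: Bare brass slot-car chassis with motor and wheels, 105 x 57 x 23 mm, loose, standing on the track. Origin: centre of its underside, on the track surface; x axis to its front.
- handset: Black wireless hand throttle, 138 x 70 x 32 mm, lying loose on the bench beside the console's left (+y) end. Origin: about the middle of its underside; x axis to its head.
- screwdriver: Small screwdriver, 170 mm long, lying loose on the bench beside the console's right (-y) end. Origin: about the middle of its underside; x axis to its tip.

How it is judged:
By the outcome, as a careful person would: the job done as asked, in the order asked, and still so for the second after the job is handed in, with the robot touching nothing.
It also fails if it takes over 45 s, if anything falls off the work surface, if the arm or the gripper's body presses on something with over 40 N, if the wrist force passes 120 N, or if a joint passes its speed limit or range.

## Robot

A 7-joint arm with a two-finger parallel gripper is mounted at the origin on the work surface. World frame = base frame: x ahead of the robot, y to its left, z up, the work surface at z = 0. Lengths are in m, angles in rad, forces in N, time in s.
With the tool pointing down it reaches from about 0.35 to 0.9 m from the base axis. Payload 8.1 kg.
Tool frame: the origin (TCP) lies at the very end of the fingers, on their centre line; the grasp point (between the pads) lies 19 mm behind it; z points along the fingers, y is the line along which they close (so a half turn about z gives the same grasp; the last joint's range is limited). The gripper opens to 92 mm and grips with 3 to 60 N. Pads are 19 mm wide; open, the fingers measure 130 mm over their backs; the gripper's body (75 mm by 190 mm) begins 47 mm behind the grasp point.
Start: joints at [-0.103, 0.434, 0.025, 1.573, -0.012, 1.134, -0.075], TCP at [0.625, -0, 0.194] pointing down, gripper open.
Joint ranges: [-2.62, 2.62], [-0.44, 2.09], [-1.27, 1.32], [0.08, 2.57], [-1.32, 4.46], [0.12, 2], [-2.74, 2.74]. Speed limits (rad/s): [2.22, 2.22, 3.01, 3.01, 3.14, 3.14, 3.14].

## Interface

Orientations are given as a 3x3 rotation matrix whose columns are the frame's x, y, z axes.
In Python, from station import ctrl, viewer, workorder gives the robot as it stands.
- The arm moves only by the tool send_rows, never from a script. Its argument "commands" is a list of rows, each a list of 7 numbers: the shift along the world's x, y, z normalised to -1 to 1, where 1 is 0.15 m, then the turn, a rotation vector about the world's x, y, z normalised to -1 to 1, where 1 is 90 degrees, then the closure, from -1 (fully open) to 1 (shut), so that 0 is half open. A call has 1 to 12 rows; each row is the pose to reach, as a shift and turn from the pose commanded when the call began; what a row does not reach only later rows make up. A row lasts 1/12 s, in which the tool goes at most 41.7 mm and 7.16 degrees, less where a joint would pass 70% of its speed; a pose out of reach is approached as far as the arm can. A call with a number of a shift or a turn outside -1 to 1 is refused whole. A call with a gripper value outside its range is refused whole. The fingers move at their own pace and stop on an object; "grip_force" is the grip in N (left out, the last holds). Time passes only in rows, so rows that repeat a pose let the fingers close. It gives the time, the measured TCP pose, the force, the opening and the grip force at its end, in the units of the state.
- ctrl.observe(): the state, without advancing time (a new reading comes with each control period).
- viewer.read_camera(name): name is "scene" or "side" or "wrist"; returns a dict with "img" (480x640x3 uint8, red, green, blue), "mtx" (3x3 intrinsics, pixels), "rvec" (rotation vector, rad) and "tvec" (3), from world to camera coordinates, as OpenCV has them. Camera axes: x right, y down, z forward; pixel columns grow to the right and rows downward; lengths in m; the calibration is good to about 2 mm. A picture is of the moment at which its call begins. There is no depth.
- workorder.job_done(): hands the job in; it is judged then, once.
The state is a dict: "time_s": time; "q": joint angles; "joint_vel": joint speeds; "joint_torque": joint torques, N m; "tcp_pos": TCP position; "orientation": TCP orientation; "contact_force": force on the tool from outside, world axes, zero at the start; "ft_torque": the same for the moment, N m; "opening": finger opening in m; "grasp_force": force on a finger pad.
Only numpy, scipy, OpenCV 4.12 (cv2) and the standard library are available. Lean on these libraries where they do the work, as an engineer would, in place of code of your own. Each camera call takes 0.05 s, during which the arm holds its last target. There are 200 camera calls.

## Working session

There is one attempt and no reset: what is moved stays moved. The work goes in short steps, Python scripts to look and compute and a tool call to move; the robot and the scene stay as the last step left them, time stands still between calls to the robot, and variables do not carry over. Pictures are saved under pics/ and viewed, at most 10 in all, crops included, and the job is handed in when it is done.

Besides the shell and the picture viewer there is one more tool, called after "Request:" as a command line: name --pt "numbers of a row" for each row, then --argument value for the rest. send_rows: Moves the arm, as the interface text tells. Scaled input: -1 to 1 covers 0.15 m each way for a shift and 90 degrees each way for a turn. Its arguments: {"type":"object","properties":{"commands":{"type":"array"},"grip_force":{"type":"number"}},"required":["commands"]}

```bash
mkdir -p pics
python3 - <<'E'
from station import ctrl, viewer
import cv2, numpy as np
s=ctrl.observe(); print(s['time_s'],s['tcp_pos'],s['orientation'],s['opening'],s['contact_force'])
for n in ("scene","wrist"):
    c=viewer.read_camera(n); cv2.imwrite(f'pics/{n}0.png',c['img'][:,:,::-1]); np.savez(f'pics/{n}0.npz',**c)
E
```

```text
0.0 [ 6.24433297e-01 -7.40311892e-05  1.93333855e-01] [[ 8.01376229e-05  9.99998718e-01 -1.59935430e-03]
 [ 9.99999989e-01 -8.03323330e-05 -1.21679043e-04]
 [-1.21807367e-04 -1.59934454e-03 -9.99998714e-01]] 0.09169341704155852 [ 0.80397689 -0.18001729  1.25123909]
```

View pics/scene0.png

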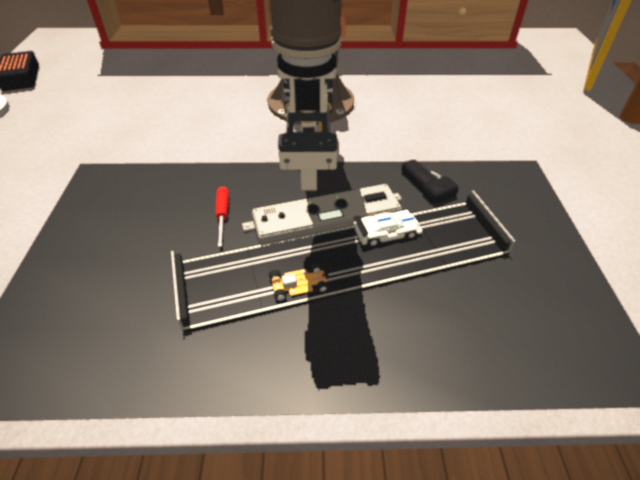

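View pics/wrist0.png

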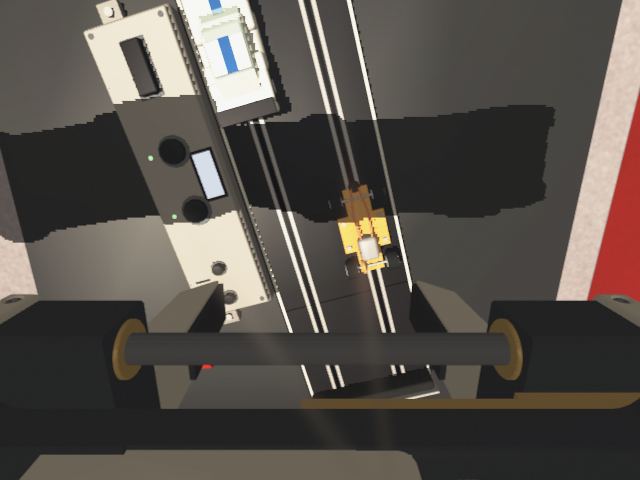

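The wrist view shows the power key at (140,67), the lane keys at (173,152) and (196,210), and the programming keys at (219,268) and (230,297). I'll refine these and cast rays onto z = 42 mm.

```bash
cat > h.py <<'E'
import cv2, numpy as np
def ray(c,uv,z):
    R=cv2.Rodrigues(c['rvec'])[0]; t=np.ravel(c['tvec']); o=-R.T@t
    n=cv2.undistortPoints(np.array([[uv]],float),c['mtx'],None)[0,0]
    d=R.T@np.r_[n,1]; return o+d*(z-o[2])/d[2]
def blob(c,uv,r,thr):
    g=cv2.cvtColor(c['img'],cv2.COLOR_RGB2GRAY)
    m=np.zeros_like(g); cv2.circle(m,uv,r,255,-1); m=cv2.bitwise_and(m,((g<thr)*255).astype('uint8'))
    n,l,s,ce=cv2.connectedComponentsWithStats(m); k=1+np.argmax(s[1:,4]); return ce[k],s[k]
E
python3 - <<'E'
from h import *
c=dict(np.load('pics/wrist0.npz'))
g=cv2.cvtColor(c['img'],cv2.COLOR_RGB2GRAY)
print(g[152,150:215:3],g[210,170:225:3])
P={}
for n,uv,r,t in (('pow',(140,67),36,90),('L',(173,152),22,40),('R',(196,210),22,40),('a',(219,268),11,70),('b',(230,297),11,70)):
    ce,s=blob(c,uv,r,t); P[n]=ray(c,ce,.042); print(n,ce,s,P[n].round(4))
v=P['L']-P['R'];print('LR',np.linalg.norm(v),'yaw',np.arctan2(-v[0],v[1]))
M=(P['L']+P['R'])/2; u=v/np.linalg.norm(v)
for k in P: print(k,((P[k]-M)@u).round(4), (np.cross(u,P[k]-M)[2]).round(4))
E
```

```text
[ 90  90  90  43  28  28  28  28  29  29  29  24  50  55  27  29  60 141
 221 221 102  71] [92 92 92 91 61 36 33 32 30 30 29 27 25 58 84 90 90 91 92]
pow [140.33076923  66.45846154] [ 120   37   43   60 1300] [0.4689 0.1352 0.042 ]
L [172.15708812 151.00957854] [159 139  27  25 522] [0.4882 0.063  0.042 ]
R [195.52731591 209.9192399 ] [184 199  24  23 421] [0.5044 0.0065 0.042 ]
a [220.86111111 265.69444444] [215 263  10   8  36] [ 0.5247 -0.0524  0.042 ]
b [222.06779661 298.20338983] [219 290   9  16  59] [ 0.523  -0.0896  0.042 ]
LR 0.058754084298259686 yaw 0.2803091569694579
pow 0.1041 -0.0015
L 0.0294 0.0
R -0.0294 0.0
a -0.0916 -0.0032
b -0.1269 0.0087
```

Request:
send_rows --pt "-0.856 0.233 -0.42 0 0 -0.826 0" --pt "-0.856 0.233 -0.42 0 0 -0.826 0" --pt "-0.856 0.233 -0.42 0 0 -0.826 0" --pt "-0.856 0.233 -0.42 0 0 -0.826 0" --pt "-0.856 0.233 -0.42 0 0 -0.826 0" --pt "-0.856 0.233 -0.42 0 0 -0.826 0" --pt "-0.856 0.233 -0.42 0 0 -0.826 0" --pt "-0.856 0.233 -0.42 0 0 -0.826 0" --pt "-0.856 0.233 -0.42 0 0 -0.826 0" --pt "-0.856 0.233 -0.42 0 0 -0.826 0" --pt "-0.856 0.233 -0.42 0 0 -0.826 0" --pt "-0.856 0.233 -0.42 0 0 -0.826 0" --grip_force 20

```text
time_s: 1.1
tcp_pos: [0.4963, 0.035, 0.1309]
orientation: [[0.963, 0.268, -0.001], [0.268, -0.963, -0.0], [-0.001, 0.0, -1.0]]
contact_force: [0.7, 0.1, -0.2]
opening: 0.046
grasp_force: 0.0
```

Run:
```python
from station import ctrl, viewer
import cv2, numpy as np
for n in ("scene","wrist","side"):
    c=viewer.read_camera(n); cv2.imwrite(f'pics/{n}1.png',c['img'][:,:,::-1]); np.savez(f'pics/{n}1.npz',**c)
s=ctrl.observe(); print(s['time_s'],s['tcp_pos'],s['orientation'],s['opening'],s['contact_force'])
```

```text
1.25 [0.49646787 0.03496003 0.1310153 ] [[ 9.62273315e-01  2.72084476e-01 -3.24430192e-04]
 [ 2.72084453e-01 -9.62273370e-01 -1.13802838e-04]
 [-3.43154520e-04  2.12370230e-05 -9.99999941e-01]] 0.04561293677384589 [ 0.74827184 -0.47912497 -0.79184527]
```

View pics/wrist1.png

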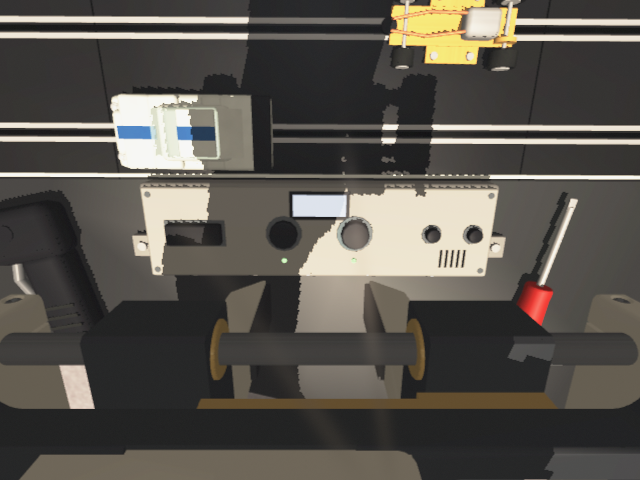

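View pics/side1.png

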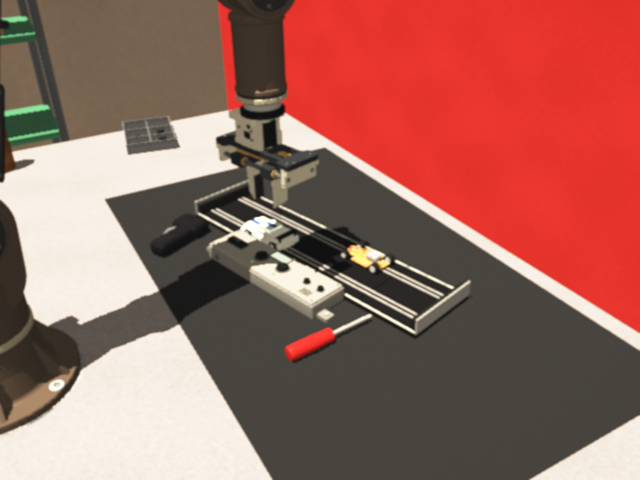

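The wrist view now shows the row level in the image: power key (195,234), lane keys (284,235) and (355,235), programming keys (431,235) and (473,235). The fingers are behind it and clear.

Run:
```python
from h import *
c=dict(np.load('pics/wrist1.npz'))
g=cv2.cvtColor(c['img'],cv2.COLOR_RGB2GRAY)
P={}
ci=cv2.HoughCircles(cv2.medianBlur(g,3)[200:265,255:385],cv2.HOUGH_GRADIENT,1,40,param1=80,param2=12,minRadius=13,maxRadius=21)
print(ci+np.array([255,200,0]))
for n,uv,r,t in (('pow',(195,234),33,50),('L',(284,235),22,45),('R',(355,235),20,110),('a',(431,235),12,70),('b',(473,235),12,70)):
    ce,s=blob(c,uv,r,t); P[n]=ray(c,ce,.042); print(n,ce.round(1),s,P[n].round(4))
for q in ci[0]: print(q, ray(c,q[:2]+[255,200],.042).round(4))
for uv in ((140,185),(497,185),(154,275),(487,275)): print('corner',ray(c,uv,.034 ).round(4))
v=P['L']-P['R'];print('LR',np.linalg.norm(v),'yaw',np.arctan2(-v[0],v[1]))
R=cv2.Rodrigues(c['rvec'])[0];print('cam',-R.T@np.ravel(c['tvec']))
cv2.imwrite('pics/crop1.png',cv2.resize(c['img'][170:420,120:500,::-1],None,fx=2,fy=2))
```

```text
[[[354.5        234.5         14.69999981]
  [282.5        232.5         16.89999962]]]
pow [197.8 235. ] [165 223  58  23 775] [0.468 0.13  0.042]
L [282.9 234.4] [269 220  29  29 634] [0.4877 0.0626 0.042 ]
R [355.3 230.2] [341 219  28  30 330] [0.5073 0.0063 0.042 ]
a [432.6 232.8] [425 226  15  16 132] [ 0.5224 -0.0556  0.042 ]
b [474.2 234. ] [467 226  15  16 158] [ 0.5308 -0.089   0.042 ]
[99.5 34.5 14.7] [0.5036 0.0058 0.042 ]
[27.5 32.5 16.9] [0.4891 0.0633 0.042 ]
corner [0.4942 0.1847 0.034 ]
corner [ 0.573  -0.0944  0.034 ]
corner [0.4183 0.1627 0.034 ]
corner [ 0.4979 -0.1189  0.034 ]
LR 0.05965180485605204 yaw 0.33454365291930493
cam [0.57382034 0.0576648  0.32124385]
```

View pics/crop1.png

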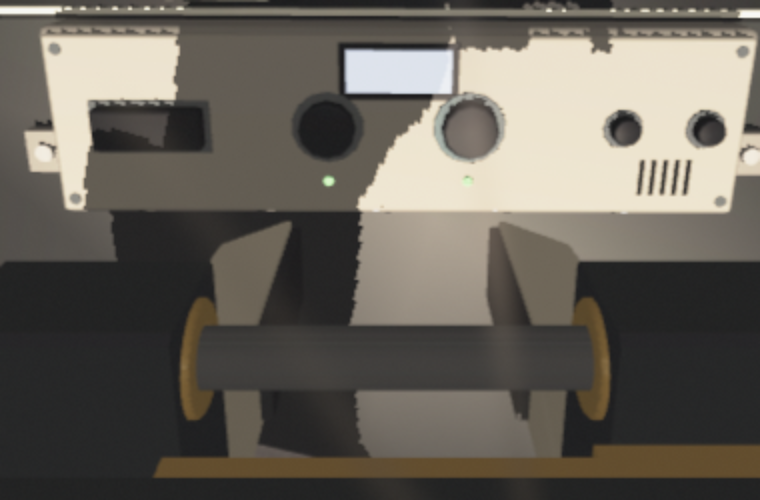

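The crop shows flat-topped keys, with L at full-image pixel (284,233.5), R (355,233.5) and power (194,233). The fingertips taper toward their inner faces, so I'll use an opening of about 52 mm.

Run:
```python
from h import *
c=dict(np.load('pics/wrist1.npz'))
P=[ray(c,uv,.042) for uv in ((194,233),(284,233.5),(355,233.5),(432,234),(473.5,235))]
print(np.round(P,4))
Y=np.array([.105,.03,-.03,-.095,-.13]); A=np.c_[np.ones(5),Y]
k,r,*_=np.linalg.lstsq(A,np.array(P)[:,:2],rcond=None); print(k, np.arctan2(-k[1,0],k[1,1]), np.linalg.norm(k[1]), (A@k-np.array(P)[:,:2]).round(4)); print('pow',k[0]+.105*k[1])
```

```text
[[ 0.4689  0.1333  0.042 ]
 [ 0.4887  0.0619  0.042 ]
 [ 0.5045  0.0057  0.042 ]
 [ 0.5214 -0.0555  0.042 ]
 [ 0.5299 -0.0887  0.042 ]]
[[ 0.4964336   0.03399333]
 [-0.26021948  0.9436044 ]] 0.26908360098018724 0.9788275815558939 [[ 0.0002 -0.0002]
 [-0.      0.0004]
 [-0.0003  0.    ]
 [-0.0002 -0.0002]
 [ 0.0004  0.    ]]
pow [0.46911055 0.13307179]
```

Request:
send_rows --pt "-0.007 -0.005 -0.2 0 0 -0.004 -0.13" --pt "-0.007 -0.005 -0.4 0 0 -0.004 -0.13" --pt "-0.007 -0.005 -0.5 0 0 -0.004 -0.13" --pt "-0.007 -0.005 -0.55 0 0 -0.004 -0.13" --pt "-0.007 -0.005 -0.56 0 0 -0.004 -0.13" --pt "-0.007 -0.005 -0.56 0 0 -0.004 -0.13" --pt "-0.007 -0.005 -0.56 0 0 -0.004 -0.13"

```text
time_s: 1.83
tcp_pos: [0.4964, 0.0342, 0.0481]
orientation: [[0.964, 0.264, 0.001], [0.264, -0.964, 0.0], [0.001, 0.0, -1.0]]
contact_force: [-0.1, -0.3, 0.2]
opening: 0.0519
grasp_force: 0.0
```

Run:
```python
from station import ctrl, viewer
import cv2, numpy as np
n='side'
c=viewer.read_camera(n); np.savez(f'pics/{n}2.npz',**c)
cv2.imwrite('pics/side2.png',cv2.resize(c['img'][170:340,180:380,::-1],None,fx=3.5,fy=3.5,interpolation=cv2.INTER_CUBIC))
s=ctrl.observe(); print(s['time_s'],s['tcp_pos'],s['orientation'],s['opening'],s['contact_force'])
```

```text
1.8833 [0.49655182 0.03426572 0.04823381] [[ 9.64525284e-01  2.63983210e-01  1.95970206e-03]
 [ 2.63982943e-01 -9.64527266e-01  3.98700931e-04]
 [ 1.99543642e-03  1.32770786e-04 -9.99998000e-01]] 0.05163148776967546 [-0.56586255 -0.44878787 -0.1899565 ]
```

View pics/side2.png

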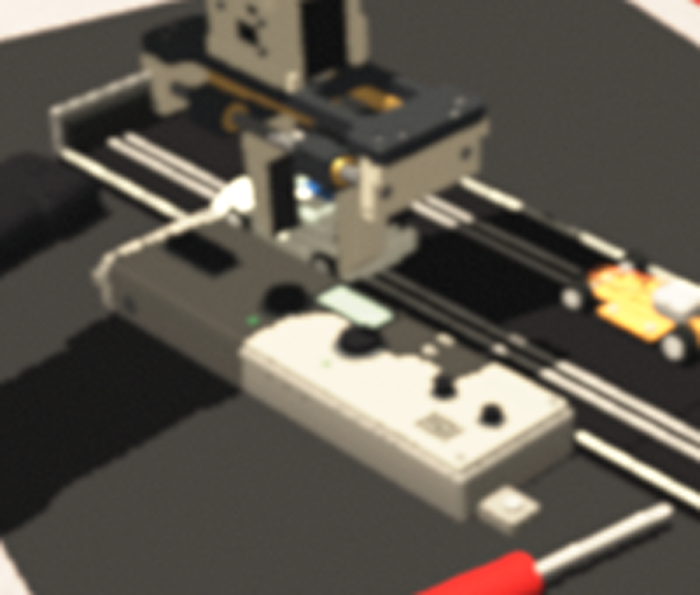

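The side crop shows the fingertips near (360,270), off the lane keys at about (285,300) and (360,340). That does not match my estimate, so I'll cross-check between the cameras before pressing.

Run:
```python
from h import *
L={n:dict(np.load(f'pics/{n}.npz')) for n in ('wrist0','wrist1','scene0','side1','side2')}
def proj(c,p): return cv2.projectPoints(np.array([p],float),c['rvec'],c['tvec'],c['mtx'],None)[0].ravel().round(1)
y=np.array([.264,-.9645,0])
T=np.array([.4966,.0343,.0482])
for s in (-.026,.026): print('tip in side2',proj(L['side2'],T+s*y),'crop',(proj(L['side2'],T+s*y)-[180,170])*3.5)
T1=np.array([.4965,.035,.131])
for s in (-.023,.023): print('tip wrist1',proj(L['wrist1'],T1+s*y),'side1',proj(L['side1'],T1+s*y))
for k in ((.4885,.0625,.042),(.5045,.006,.042)): print('key est side2',proj(L['side2'],k),'scene0',proj(L['scene0'],k))
for uv in ((180+285/3.5,170+300/3.5),(180+360/3.5,170+340/3.5)): print('key from side',ray(L['side2'],uv,.042))
for uv in ((313,209),(341,203)): print('key from scene',ray(L['scene0'],uv,.042))
for n,c in L.items():
  R=cv2.Rodrigues(c['rvec'])[0];print(n,'cam',(-R.T@np.ravel(c['tvec'])).round(3),'fwd',R[2].round(3),c['mtx'][0,0])
```

```text
tip in side2 [263. 251.] crop [290.5 283.5]
tip in side2 [281.1 261.1] crop [353.85 318.85]
tip wrist1 [279.  275.3] side1 [261.1 213.5]
tip wrist1 [357.9 275.9] side1 [277.6 221.7]
key est side2 [262.  253.2] scene0 [341.6 201.9]
key est side2 [282.5 264.5] scene0 [314.1 207.4]
key from side [0.48375748 0.05478215 0.042     ]
key from side [ 0.50099487 -0.00226653  0.042     ]
key from scene [0.50934931 0.00384531 0.042     ]
key from scene [0.49178868 0.0610468  0.042     ]
wrist0 cam [0.625 0.081 0.384] fwd [-0.001 -0.296 -0.955] 353.05101532974913
wrist1 cam [0.574 0.058 0.321] fwd [-0.285 -0.08  -0.955] 353.05101532974913
scene0 cam [1.192 0.009 0.65 ] fwd [-0.699  0.024 -0.714] 453.50758500433665
side1 cam [ 0.093 -0.876  0.671] fwd [ 0.414  0.754 -0.51 ] 617.082447014711
side2 cam [ 0.093 -0.876  0.671] fwd [ 0.414  0.754 -0.51 ] 617.082447014711
```

Run:
```python
from h import *
from station import viewer
w=viewer.read_camera('wrist'); np.savez('pics/wrist2.npz',**w); s=viewer.read_camera('scene'); np.savez('pics/scene2.npz',**s)
d=np.load('pics/side2.npz')['img']
a=cv2.resize(d[200:280,220:320],(400,320),interpolation=cv2.INTER_CUBIC)
b=cv2.resize(s['img'][140:220,280:380],(400,320),interpolation=cv2.INTER_CUBIC)
e=cv2.resize(w['img'][160:360,160:480],(400,250),interpolation=cv2.INTER_AREA)
f=np.zeros((250,400,3),np.uint8)
o=np.load('pics/side1.npz')['img']; f=cv2.resize(o[170:233,210:310],(400,250),interpolation=cv2.INTER_CUBIC)
cv2.imwrite('pics/comp2.png',np.vstack([np.hstack([a,b]),np.hstack([e,f])])[:,:,::-1])
```

```text
(no output)
```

View pics/comp2.png

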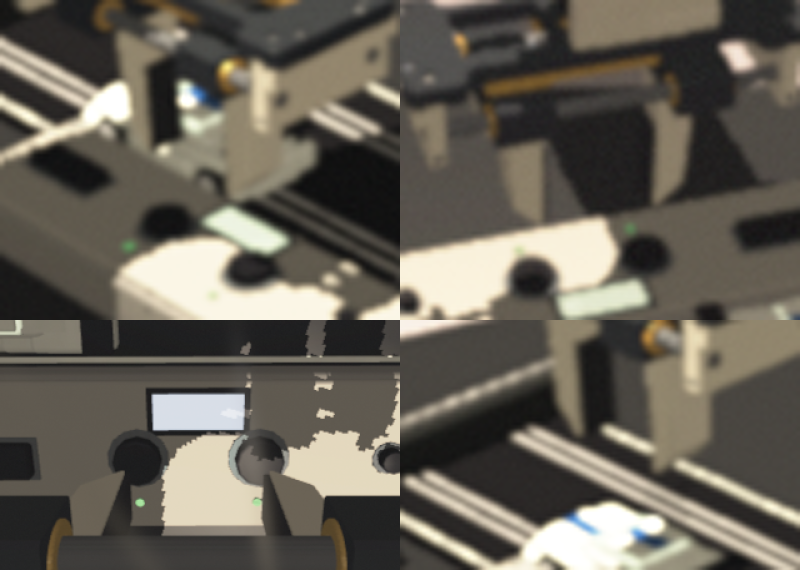

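The composite shows the tips at scene (315,195) and (346,191) and at side about (280,250) and (259,237.5). In the scene view the keys are at about (313,209) and (341,203). I'll triangulate both.

Run:
```python
from h import *
L={n:dict(np.load(f'pics/{n}.npz')) for n in ('wrist2','scene2','side2')}
def Pm(c): return c['mtx']@np.c_[cv2.Rodrigues(c['rvec'])[0],np.ravel(c['tvec'])]
def tri(obs):
    A=[]
    for n,(u,v) in obs.items():
        P=Pm(L[n]); A+= [(u*P[2]-P[0])/np.linalg.norm(P[2]),(v*P[2]-P[1])]
    X=np.linalg.svd(np.array(A))[2][-1]; X=X[:3]/X[3]
    print(X.round(4),{n:(lambda q:(q[:2]/q[2]-o).round(1))(Pm(L[n])@np.r_[X,1]) for n,o in obs.items()})
W=lambda u,v:(160+u*.8,160+(v-320)*.8)
S=lambda u,v:(220+u/4,200+v/4)
C=lambda u,v:(280+(u-400)/4,140+v/4)
print('tips')
tri({'wrist2':W(265,473),'scene2':C(540,221),'side2':S(240,200)})
tri({'wrist2':W(130,473),'scene2':C(660,205),'side2':S(157,152)})
print('keys R,L,leds?')
tri({'wrist2':W(263,458),'scene2':C(532,275),'side2':S(252,268)})
tri({'wrist2':W(137,458),'scene2':C(643,252),'side2':S(167,220)})
tri({'wrist2':W(257,502),'scene2':C(519,249),'side2':S(213,296)})
tri({'wrist2':W(140,503),'scene2':C(630,228),'side2':S(129,245)})
tri({'scene2':C(540,221),'side2':S(240,200)})
tri({'scene2':C(532,275),'side2':S(252,268)})
tri({'scene2':C(643,252),'side2':S(167,220)})
```

```text
tips
[0.5048 0.0097 0.0721] {'wrist2': array([-3.2,  8.8]), 'scene2': array([0.7, 0.8]), 'side2': array([ 1.1, -0.1])}
[0.4907 0.0672 0.0722] {'wrist2': array([-10.2,   6. ]), 'scene2': array([-0.5, -0.1]), 'side2': array([1.7, 0.4])}
keys R,L,leds?
[0.5041 0.0036 0.038 ] {'wrist2': array([-0.4,  0.1]), 'scene2': array([-0.1,  0. ]), 'side2': array([ 0., -0.])}
[0.4878 0.0621 0.0384] {'wrist2': array([1. , 0.8]), 'scene2': array([0.6, 0. ]), 'side2': array([0.1, 0. ])}
[ 0.4798 -0.0027  0.0343] {'wrist2': array([ 1.4, -0.8]), 'scene2': array([0.1, 0. ]), 'side2': array([-0.3, -0. ])}
[0.4641 0.0555 0.0354] {'wrist2': array([ 0.7, -1.4]), 'scene2': array([ 0.2, -0.3]), 'side2': array([-0.1,  0. ])}
[0.5028 0.009  0.0728] {'scene2': array([ 0.4, -0.2]), 'side2': array([0.2, 0.1])}
[0.5041 0.0037 0.0379] {'scene2': array([-0.,  0.]), 'side2': array([-0., -0.])}
[0.4876 0.0614 0.0387] {'scene2': array([ 0.3, -0.1]), 'side2': array([0.1, 0.1])}
```

Keys triangulate to about (0.504, 0.004) and (0.488, 0.062), 61 mm apart at about z 0.038–0.042. The visible tips are about 24 mm above the reported TCP height, so I'll go down in small steps and watch the force.

Request:
send_rows --pt "-0.005 -0.008 -0.03 0 0 -0.002 -0.13" --pt "-0.005 -0.008 -0.047 0 0 -0.002 -0.13" --pt "-0.005 -0.008 -0.047 0 0 -0.002 -0.13" --pt "-0.005 -0.008 -0.047 0 0 -0.002 -0.13"

```text
time_s: 2.32
tcp_pos: [0.4946, 0.0329, 0.0399]
orientation: [[0.965, 0.261, -0.001], [0.261, -0.965, -0.0], [-0.001, 0.0, -1.0]]
contact_force: [0.2, 0.2, -0.1]
opening: 0.0518
grasp_force: 0.0
```

Request:
send_rows --pt "0 0 -0.03 0 0 0.002 -0.13" --pt "0 0 -0.06 0 0 0.002 -0.13" --pt "0 0 -0.09 0 0 0.002 -0.13" --pt "0 0 -0.1 0 0 0.002 -0.13" --pt "0 0 -0.1 0 0 0.002 -0.13"

```text
time_s: 2.73
tcp_pos: [0.4944, 0.0329, 0.0244]
orientation: [[0.965, 0.264, -0.001], [0.264, -0.965, -0.0], [-0.001, 0.0, -1.0]]
contact_force: [-0.6, 0.8, 0.1]
opening: 0.0516
grasp_force: 0.0
```

Run:
```python
from h import *
from station import viewer, ctrl
w=viewer.read_camera('wrist'); s=viewer.read_camera('scene'); d=viewer.read_camera('side')
np.savez('pics/scene3.npz',**s);np.savez('pics/side3.npz',**d)
a=cv2.resize(d['img'][200:280,220:320],(400,320),interpolation=cv2.INTER_CUBIC)
b=cv2.resize(s['img'][150:230,280:380],(400,320),interpolation=cv2.INTER_CUBIC)
e=cv2.resize(w['img'][160:360,160:480],(400,250),interpolation=cv2.INTER_AREA)
f=np.zeros((250,400,3),np.uint8)
cv2.imwrite('pics/comp3.png',np.vstack([np.hstack([a,b]),np.hstack([e,f])])[:,:,::-1])
o=ctrl.observe(); print(o['time_s'],o['tcp_pos'],o['orientation'][:,1],o['contact_force'])
```

```text
2.8833 [0.49486526 0.0329625  0.02510466] [ 2.63762420e-01 -9.64587675e-01  5.93757204e-05] [ 0.57281704 -0.25394881  0.01805392]
```

View pics/comp3.png

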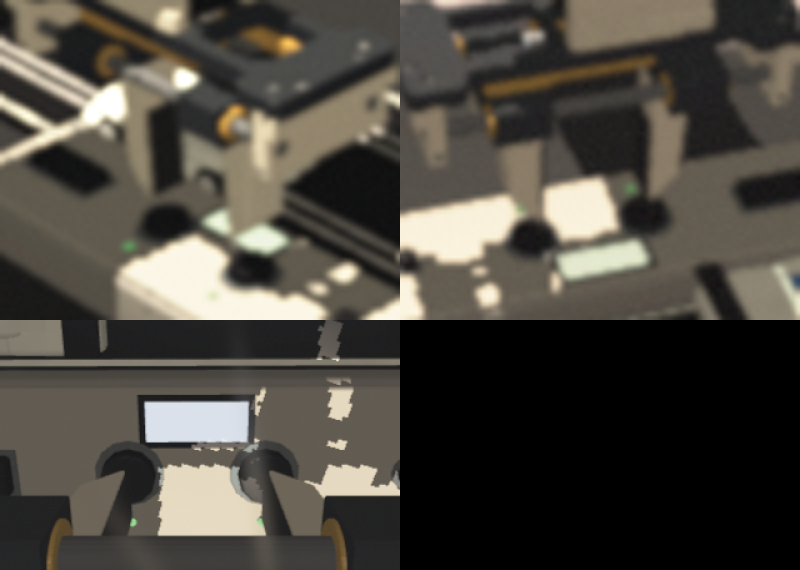

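The tips are now above both lane keys. In the scene view the gap is still about 20 composite px, roughly 10–15 mm. I'll keep feeling down.

Request:
send_rows --pt "0.005 0 -0.02 0 0 0 -0.13" --pt "0.005 0 -0.033 0 0 0 -0.13" --pt "0.005 0 -0.033 0 0 0 -0.13"

```text
time_s: 3.13
tcp_pos: [0.4954, 0.033, 0.0198]
orientation: [[0.965, 0.264, -0.0], [0.264, -0.965, -0.0], [-0.0, 0.0, -1.0]]
contact_force: [-0.4, -0.2, -0.4]
opening: 0.0519
grasp_force: 0.0
```

Request:
send_rows --pt "0 0 -0.013 0 0 0 -0.13" --pt "0 0 -0.013 0 0 0 -0.13"

```text
time_s: 3.3
tcp_pos: [0.4954, 0.033, 0.0179]
orientation: [[0.965, 0.264, -0.0], [0.264, -0.965, -0.0], [-0.0, 0.0, -1.0]]
contact_force: [-0.1, 0.4, -0.5]
opening: 0.0516
grasp_force: 0.0
```

Request:
send_rows --pt "0 0 -0.013 0 0 0 -0.13" --pt "0 0 -0.013 0 0 0 -0.13"

```text
time_s: 3.47
tcp_pos: [0.4955, 0.0329, 0.016]
orientation: [[0.965, 0.264, -0.0], [0.264, -0.965, -0.0], [-0.0, 0.0, -1.0]]
contact_force: [-0.0, -0.2, -0.7]
opening: 0.0518
grasp_force: 0.0
```

Run:
```python
from h import *
from station import viewer, ctrl
s=viewer.read_camera('scene'); d=viewer.read_camera('side')
a=cv2.resize(d['img'][225:285,240:300],(400,400),interpolation=cv2.INTER_CUBIC)
b=cv2.resize(s['img'][170:230,295:355],(400,400),interpolation=cv2.INTER_CUBIC)
cv2.imwrite('pics/comp4.png',np.hstack([a,b])[:,:,::-1])
for _ in range(2):
    o=ctrl.observe(); print(o['time_s'],o['tcp_pos'],o['orientation'][2],o['contact_force'],o['ft_torque'])
```

```text
3.5667 [0.49546259 0.03295404 0.01617852] [-1.96861697e-04  4.01203015e-06 -9.99999981e-01] [-0.22344602  0.44084808  0.13596096] [ 0.04770835  0.11152663 -0.00305384]
3.5667 [0.49546259 0.03295404 0.01617852] [-1.96861697e-04  4.01203015e-06 -9.99999981e-01] [-0.22344602  0.44084808  0.13596096] [ 0.04770835  0.11152663 -0.00305384]
```

View pics/comp4.png

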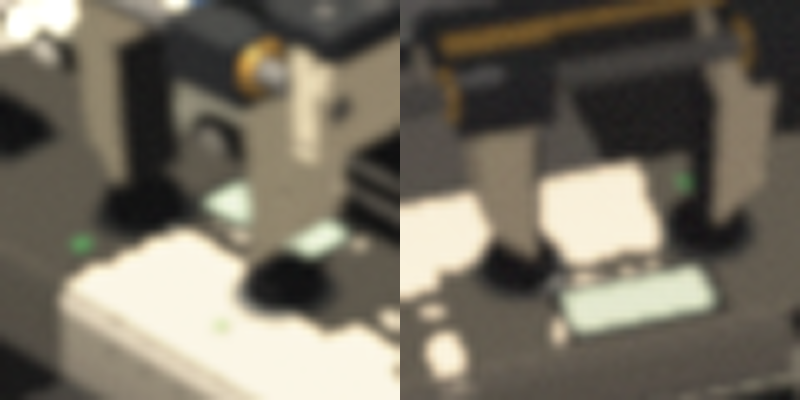

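The tips are about to touch, centred on both keys. Pressing begins now.

Request:
send_rows --pt "0 0 -0.02 0 0 0 -0.13" --pt "0 0 -0.033 0 0 0 -0.13" --pt "0 0 -0.033 0 0 0 -0.13"

```text
time_s: 3.82
tcp_pos: [0.4953, 0.033, 0.0109]
orientation: [[0.965, 0.264, -0.001], [0.264, -0.965, -0.0], [-0.001, -0.0, -1.0]]
contact_force: [-0.4, 0.4, -0.7]
opening: 0.0519
grasp_force: 0.0
```

Request:
send_rows --pt "0 0 -0.015 0 0 0 -0.13" --pt "0 0 -0.015 0 0 0 -0.13"

```text
time_s: 3.98
tcp_pos: [0.4955, 0.0329, 0.0088]
orientation: [[0.965, 0.264, -0.0], [0.264, -0.965, -0.0], [-0.0, 0.0, -1.0]]
contact_force: [-0.3, 0.0, 2.5]
opening: 0.0522
grasp_force: 1.0
```

Contact at about 9.5 mm reported. Now fully down.

Request:
send_rows --pt "0 0 -0.02 0 0 0 -0.13" --pt "0 0 -0.034 0 0 0 -0.13" --pt "0 0 -0.034 0 0 0 -0.13"

```text
time_s: 4.23
tcp_pos: [0.4957, 0.033, 0.0046]
orientation: [[0.965, 0.264, 0.0], [0.264, -0.965, 0.0], [0.0, -0.0, -1.0]]
contact_force: [-3.8, -0.1, 15.2]
opening: 0.0516
grasp_force: 7.3
```

Run:
```python
from station import ctrl
o=ctrl.observe(); print(o['time_s'],o['tcp_pos'],o['orientation'][2],o['contact_force'],o['ft_torque'],o['opening'])
```

```text
4.2333 [0.49570783 0.03299873 0.00457266] [ 3.66967214e-04 -2.87639107e-04 -9.99999891e-01] [-3.81576968 -0.08234953 15.21923694] [0.03851616 0.96993533 0.01839935] 0.05164954700955828
```

Request:
send_rows --pt "0 0 -0.003 0 0 0 -0.13" --pt "0 0 -0.003 0 0 0 -0.13"

```text
time_s: 4.4
tcp_pos: [0.4957, 0.033, 0.0044]
orientation: [[0.965, 0.264, 0.001], [0.264, -0.965, 0.0], [0.001, -0.0, -1.0]]
contact_force: [-4.6, -0.8, 21.0]
opening: 0.052
grasp_force: 10.2
```

The moment about the row is about zero, so both keys are on their stops and loaded equally. Holding.

Request:
send_rows --pt "0 0 0 0 0 0 -0.13" --pt "0 0 0 0 0 0 -0.13" --pt "0 0 0 0 0 0 -0.13" --pt "0 0 0 0 0 0 -0.13" --pt "0 0 0 0 0 0 -0.13" --pt "0 0 0 0 0 0 -0.13" --pt "0 0 0 0 0 0 -0.13" --pt "0 0 0 0 0 0 -0.13" --pt "0 0 0 0 0 0 -0.13" --pt "0 0 0 0 0 0 -0.13" --pt "0 0 0 0 0 0 -0.13" --pt "0 0 0 0 0 0 -0.13"

```text
time_s: 5.4
tcp_pos: [0.4958, 0.033, 0.0045]
orientation: [[0.965, 0.264, 0.001], [0.264, -0.965, 0.001], [0.001, -0.0, -1.0]]
contact_force: [-4.2, -1.2, 20.3]
opening: 0.0515
grasp_force: 10.2
```

Request:
send_rows --pt "0 0 0 0 0 0 -0.13" --pt "0 0 0 0 0 0 -0.13" --pt "0 0 0 0 0 0 -0.13" --pt "0 0 0 0 0 0 -0.13" --pt "0 0 0 0 0 0 -0.13" --pt "0 0 0 0 0 0 -0.13" --pt "0 0 0 0 0 0 -0.13" --pt "0 0 0 0 0 0 -0.13" --pt "0 0 0 0 0 0 -0.13" --pt "0 0 0 0 0 0 -0.13" --pt "0 0 0 0 0 0 -0.13" --pt "0 0 0 0 0 0 -0.13"

```text
time_s: 6.4
tcp_pos: [0.4958, 0.033, 0.0045]
orientation: [[0.965, 0.264, 0.001], [0.264, -0.965, 0.0], [0.001, -0.0, -1.0]]
contact_force: [-5.6, -0.4, 20.8]
opening: 0.0519
grasp_force: 10.2
```

Request:
send_rows --pt "0 0 0 0 0 0 -0.13" --pt "0 0 0 0 0 0 -0.13" --pt "0 0 0 0 0 0 -0.13" --pt "0 0 0 0 0 0 -0.13" --pt "0 0 0 0 0 0 -0.13" --pt "0 0 0 0 0 0 -0.13" --pt "0 0 0 0 0 0 -0.13" --pt "0 0 0 0 0 0 -0.13" --pt "0 0 0.1 0 0 0 -0.13" --pt "0 0 0.25 0 0 0 -0.13" --pt "0 0 0.3 0 0 0 -0.13" --pt "0 0 0.3 0 0 0 -0.13"

```text
time_s: 7.4
tcp_pos: [0.497, 0.0332, 0.0499]
orientation: [[0.965, 0.264, 0.003], [0.264, -0.965, 0.001], [0.003, 0.0, -1.0]]
contact_force: [-0.2, -0.2, -0.5]
opening: 0.0518
grasp_force: 0.0
```

Request:
send_rows --pt "0 0 0.1 0 0 0 1" --pt "-0.07 0.25 0.1 0 0 0 1" --pt "-0.14 0.5 0.1 0 0 0 1" --pt "-0.185 0.673 0.1 0 0 0 1" --pt "-0.185 0.673 0.1 0 0 0 1" --pt "-0.185 0.673 0.1 0 0 0 1" --pt "-0.185 0.673 0.1 0 0 0 1" --pt "-0.185 0.673 0.1 0 0 0 1" --pt "-0.185 0.673 0.1 0 0 0 1" --pt "-0.185 0.673 0.1 0 0 0 1" --pt "-0.185 0.673 0.1 0 0 0 1"

```text
time_s: 8.32
tcp_pos: [0.468, 0.1331, 0.0634]
orientation: [[0.965, 0.262, 0.0], [0.262, -0.965, -0.0], [-0.0, 0.0, -1.0]]
contact_force: [-0.3, 0.7, 0.3]
opening: 0.0005
grasp_force: 0.0
```

Request:
send_rows --pt "0 0 -0.05 0 0 0 1" --pt "0 0 -0.1 0 0 0 1" --pt "0 0 -0.11 0 0 0 1" --pt "0 0 -0.11 0 0 0 1"

```text
time_s: 8.65
tcp_pos: [0.4671, 0.1336, 0.046]
orientation: [[0.965, 0.264, -0.002], [0.264, -0.965, -0.001], [-0.002, 0.0, -1.0]]
contact_force: [0.2, 0.0, -0.6]
opening: 0.0006
grasp_force: 0.0
```

Run:
```python
from h import *
from station import viewer, ctrl
s=viewer.read_camera('scene'); d=viewer.read_camera('side'); w=viewer.read_camera('wrist')
a=cv2.resize(d['img'][190:270,205:285],(400,400),interpolation=cv2.INTER_CUBIC)
b=cv2.resize(s['img'][160:240,330:410],(400,400),interpolation=cv2.INTER_CUBIC)
e=cv2.resize(w['img'][140:340,160:480],(320,200),interpolation=cv2.INTER_AREA)
e=cv2.copyMakeBorder(e,0,0,0,480,cv2.BORDER_CONSTANT)
cv2.imwrite('pics/comp5.png',np.vstack([np.hstack([a,b]),e])[:,:,::-1])
o=ctrl.observe(); print(o['time_s'],o['tcp_pos'],o['orientation'][2],o['contact_force'],o['opening'])
for n,c in (('side',d),('scene',s)): print(n,cv2.projectPoints(np.array([[.468,.134,.042]]),c['rvec'],c['tvec'],c['mtx'],None)[0].ravel())
```

```text
8.8 [0.46784239 0.13393122 0.04693465] [-1.52128929e-04  9.28841993e-05 -9.99999984e-01] [-0.17083459 -1.04063424  0.11496215] 0.0006094250368443584
side [237.51500235 239.86082276]
scene [375.46633445 195.1680423 ]
```

View pics/comp5.png

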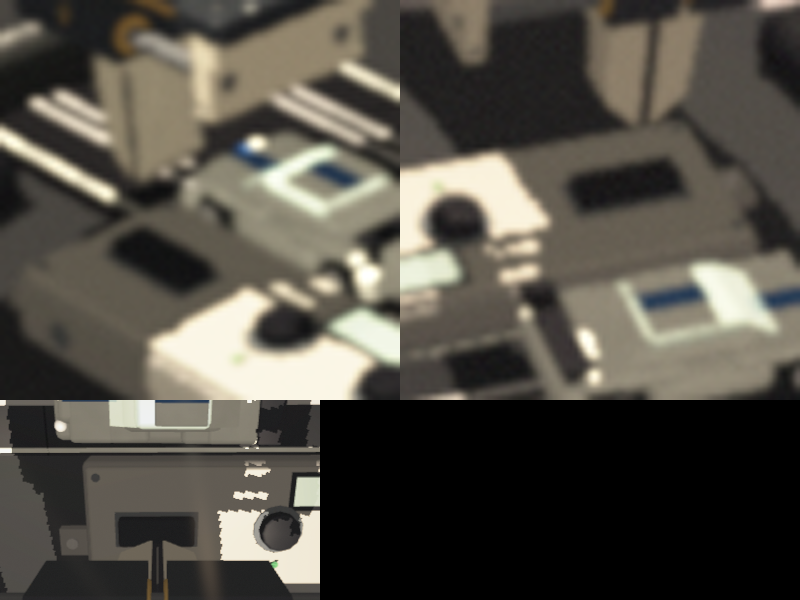

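The power key matches its predicted pixels: side (237,242) and scene (375,197), each within 2 px. The closed tip is centred above it.

Request:
send_rows --pt "0 0 -0.06 0 0 0 1" --pt "0 0 -0.12 0 0 0 1" --pt "0 0 -0.18 0 0 0 1" --pt "0 0 -0.21 0 0 0 1" --pt "0 0 -0.225 0 0 0 1" --pt "0 0 -0.225 0 0 0 1"

```text
time_s: 9.3
tcp_pos: [0.4673, 0.1337, 0.0124]
orientation: [[0.965, 0.264, -0.001], [0.264, -0.965, -0.001], [-0.002, 0.0, -1.0]]
contact_force: [0.4, -0.4, 0.7]
opening: -0.0
grasp_force: 0.0
```

Request:
send_rows --pt "0 0 -0.02 0 0 0 1" --pt "0 0 -0.033 0 0 0 1" --pt "0 0 -0.033 0 0 0 1"

```text
time_s: 9.55
tcp_pos: [0.4681, 0.134, 0.0082]
orientation: [[0.965, 0.264, 0.0], [0.264, -0.965, 0.0], [0.0, 0.0, -1.0]]
contact_force: [0.5, -0.5, 1.2]
opening: 0.0006
grasp_force: 0.7
```

Contact has started. Now fully down, to the stop.

Request:
send_rows --pt "0 0 -0.02 0 0 0 1" --pt "0 0 -0.033 0 0 0 1" --pt "0 0 -0.033 0 0 0 1" --pt "0 0 -0.033 0 0 0 1"

```text
time_s: 9.88
tcp_pos: [0.4682, 0.134, 0.0043]
orientation: [[0.965, 0.264, 0.001], [0.264, -0.965, 0.001], [0.001, -0.0, -1.0]]
contact_force: [-4.0, -2.0, 17.5]
opening: 0.0004
grasp_force: 8.9
```

At 17.5 N the power key is on its stop. Releasing.

Request:
send_rows --pt "0 0 0 0 0 0 1" --pt "0 0 0 0 0 0 1" --pt "0 0 0 0 0 0 1" --pt "0 0 0.1 0 0 0 1" --pt "0 0 0.3 0 0 0 1" --pt "0 0 0.5 0 0 0 1" --pt "0 0 0.7 0 0 0 1" --pt "0 0 0.8 0 0 0 1" --pt "0 0 0.8 0 0 0 1" --pt "0 0 0.8 0 0 0 1"

```text
time_s: 10.72
tcp_pos: [0.4683, 0.1343, 0.1239]
orientation: [[0.965, 0.264, 0.002], [0.264, -0.965, 0.001], [0.002, -0.001, -1.0]]
contact_force: [-1.8, 0.1, 0.2]
opening: 0.0004
grasp_force: 0.0
```

Run:
```python
from station import ctrl, workorder
o=ctrl.observe(); print(o['time_s'],o['tcp_pos'],o['contact_force'])
print(workorder.job_done())
```

```text
10.7167 [0.46827379 0.13428449 0.12390384] [-1.79103975  0.08597285  0.19558884]
the job is handed in; nothing more can be done
None
```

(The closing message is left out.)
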